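Draw the spring-locked bolt of the tool case

ROBOT

A 7-joint arm with a two-finger parallel gripper is mounted at the origin on a cart in front of the work surface, level with it; the furniture and walls round the work are solid. World frame = base frame: x ahead of the robot, y to its left, z up, the work surface at z = 0. Lengths are in m, angles in rad, forces in N, time in s.
With the tool pointing down it reaches from about 0.4 to 0.85 m from the base axis. Payload 4.5 kg.
Tool frame: the origin (TCP) lies on the centre line of the jaws, within the pads' length; the fingertips stand 14 mm ahead of it and the grasp point (between the pads) lies 5 mm behind it (r.tcp_to_tips is the z of the fingertips in the tool frame, in m); z points along the fingers, y is the direction in which the jaws open and shut (so a half turn about z gives the same grasp; the last joint's range is limited). The gripper opens to 88 mm and grips with 3 to 60 N. Pads are 18 mm wide; open, the fingers measure 123 mm over their backs; the gripper's body (75 mm by 187 mm) begins 45 mm behind the grasp point.
Start: joints at [1.25, 0.689, -0.195, 1.565, 0.157, 0.902, -0.215], TCP at [0.217, -0.586, 0.253] pointing down, gripper open.
Joint ranges: [-3.01, 3.01], [-0.46, 2.08], [-1.47, 1.51], [0.13, 2.56], [-1, 4.14], [0.04, 2.09], [-2.66, 2.66]. Speed limits (rad/s): [2.57, 2.57, 3.14, 3.14, 3.14, 3.14, 3.14].

INTERFACE

Orientations are given as a unit quaternion [x, y, z, w].
In Python, from plant import r, viewer gives the robot as it stands.
- The arm moves only by the shell command python3 -m inch 'ROWS' [FORCE]. ROWS is JSON, a list of rows, each a list of 3 entries, a list of its own where there are three numbers: the closure, from 0 (fully open) to 1 (shut), then the shift along the tool's x, y, z in cm, then the turn about the tool's z in degrees. In form: [[fingers, [x, y, z], yaw], ...]. A call has 1 to 20 rows; each row is the pose to reach, as a shift and turn from the pose commanded when the call began, along the tool's axes at that moment; what a row does not reach only later rows make up. A row lasts 1/10 s, in which the tool goes at most 50 mm and 8.59 degrees, less where a joint would pass 70% of its speed; a pose out of reach is approached as far as the arm can. A call with a gripper value outside its range is refused whole. The fingers move at their own pace and stop on an object; FORCE is the grip in N (left out, the last holds). Time passes only in rows, so rows that repeat a pose let the fingers close. It gives the time, the measured TCP pose, the force and the opening at its end, in the units of the state.
- r.get_state(): the state, without advancing time (a new reading comes with each control period).
- viewer.snapshot(name): name is "scene" or "top"; returns the picture (420x560x3 uint8, red, green, blue); there is no depth.
- viewer.camera_params(name): a dict with "intrinsics" (3x3 intrinsics, pixels), "world_to_cam" (4x4, takes a point from world to camera coordinates). Camera axes: x right, y up, looking along -z (the intrinsics and any distortion apply to the point x, -y, -z); pixel columns grow to the right and rows downward; lengths in m; the calibration is good to about 2 mm. A picture is of the moment at which its call begins. camera_params takes no time and is no camera call.
- r.finish_job(): hands the job in, once; it reports no verdict.
Trained networks look in the newest picture that a camera, given by its name, has taken for a name from the list of things; names that differ only in an ending like _2 or _b are one class to them, and where a whole thing is asked for, a point or a joint stands for the part that bears it (a point fixed in the world has none). Each returns a list of dicts, best first, with "p" (0 to 1); they miss things now and then, are a little off and sometimes report something else, mostly with a low value. They report only what shows in the picture. A call takes as long as a camera call.
- viewer.outline_of(camera, name): "pixels" (420x560 bool, what is visible of it) and "bbox" ([left, top, width, height] in pixels, round what is visible of it).
The state is a dict: "clock": time; "q": joint angles; "qd": joint speeds; "joint_torque": joint torques, N m; "tool_pos": TCP position; "eef_rot": TCP orientation; "contact_force": force on the tool from outside, world axes, zero at the start; "moment": the same for the moment, N m; "opening": opening from 0.0 (shut) to 1.0 (fully open).
Only numpy, scipy, OpenCV 4.12 (cv2) and the standard library are available. Lean on these libraries where they do the work, as an engineer would, in place of code of your own. Each camera call takes 0.05 s, during which the arm holds its last target.

TASK

Unlock the red tool case: with one fingertip press the yellow catch plate down and keep it down while the other fingertip pushes the upright blue tab, sliding the bolt out of its keeper all the way to its stop. Then let go and move clear, so that the catch springs back up and locks the bolt open; pick nothing up and leave the loose things beside the case where they are.

Things in the scene. Friction and masses are not known exactly. Their poses are not given: they have to be found in the camera images.
- tool_case: Flat red steel case, fixed on the plywood board (top 80 mm above the work surface z = 0), 150 (x) by 220 (y) by 45 mm high, carry handle on its -x side; origin: centre of its underside, on the board. On the lid, 64 mm apart: catch plate (centre line x = -32 mm) and bolt (x = +32 mm). The bolt is shut in a keeper at the -y end and opens along the case's +y. The bolt's guides and keeper reach 76 mm above the board.
- catch_top (a point): Centre of the top face of the yellow ribbed catch plate, 91 mm above the board when up. The plate, 32 mm wide (case x) and 104 mm long (case y), goes straight down 10 mm on springs wherever it is pressed. It does not slide, so a fingertip may rub along it.
- bolt_tab (a point): Centre of the bolt's upright blue tab: 32 mm wide (case x), 10 mm thick (case y, the slide direction), its top 22 mm above this point, 117 mm above the board and 26 mm above the raised catch plate. With the bolt shut it lies +64 mm in x and -7 mm in y from catch_top (case axes). Push its -y face toward +y. Moves with the bolt.
- catch (a joint): How far the catch plate is pressed down, m: 0 up, 0.010 at its bottom stop. Spring force 3 N at first, 6 N at the bottom. Its tooth stands in notches under the bolt and frees it only when pressed more than 0.005; let up part way, it springs into the next notch (every 0.015 of travel) and blocks the bolt again.
- bolt (a joint): How far the bolt is drawn toward the case's +y, m: 0 shut, 0.045 fully open against its stop. It slides with about 1.5 N of friction and stays where it is left. With the catch up it can move only about 0.0015.
- filter_cap: Loose round black cap, 74 mm across, 22 mm high, standing on the board by the case's +y end; origin at the centre of its underside. Leave alone.
- wrench: Loose steel wrench, 150 mm long, 24 mm wide, 6 mm thick, lying along the case's -y end; origin at the centre of its underside, long axis its own y. Leave alone.
- punch: Loose grey steel punch, 150 mm long, 11 mm thick, lying beyond the wrench; origin at the centre of its underside, long axis its own y. Leave alone.

How it is judged:
By the outcome, as a careful person would: the job done as asked, in the order asked, and still so for the second after the job is handed in, with the robot touching nothing.
It also fails if it takes over 32 s, if anything falls off the work surface, if the arm or the gripper's body presses on something with over 40 N, if the wrist force passes 120 N, or if a joint passes its speed limit or range.

## Working session

There is one attempt and no reset: what is moved stays moved. The work goes in short steps, Python scripts to look and compute and a shell command to move; the robot and the scene stay as the last step left them, time stands still between calls to the robot, and variables do not carry over. Pictures are saved under pics/ and viewed, and the job is handed in when it is done.

```bash
ls; mkdir -p pics; python3 - <<'E'
from plant import r, viewer
import cv2
for n in ("scene","top"):
    im=viewer.snapshot(n); cv2.imwrite(f"pics/{n}0.png",im[:,:,::-1])
    print(n,viewer.camera_params(n))
    for t in ("catch_top","bolt_tab","tool_case"):
        for d in viewer.outline_of(n,t)[:2]: print(t,d["p"],d["bbox"])
s=r.get_state();print(s, r.tcp_to_tips)
E
```

```text
pics
scene {'intrinsics': array([[516.28058521,   0.        , 285.17980462],
       [  0.        , 516.28058521, 207.14189405],
       [  0.        ,   0.        ,   1.        ]]), 'world_to_cam': array([[ 0.54270414, -0.83989755,  0.00665755, -0.38648394],
       [ 0.39437753,  0.26181135,  0.88086388, -0.30772515],
       [-0.74157844, -0.47542289,  0.47332282, -0.67807441],
       [ 0.        ,  0.        ,  0.        ,  1.        ]])}
catch_top 0.67 [227.2, 193.5, 60.5, 26.7]
bolt_tab 0.78 [250.1, 173.9, 65.5, 41.2]
bolt_tab 0.42 [230.4, 191.2, 55.6, 29.6]
tool_case 0.93 [187.8, 171.9, 143.8, 97.8]
top {'intrinsics': array([[516.78296599,   0.        , 279.09121746],
       [  0.        , 516.78296599, 213.66110584],
       [  0.        ,   0.        ,   1.        ]]), 'world_to_cam': array([[ 0.00745785, -0.99989802, -0.0121787 , -0.11572972],
       [ 0.98724416,  0.00542538,  0.15912113, -0.5373092 ],
       [-0.15903883, -0.01321006,  0.98718395, -1.06245673],
       [ 0.        ,  0.        ,  0.        ,  1.        ]])}
catch_top 0.61 [315.9, 197.2, 10.9, 62.1]
catch_top 0.55 [238.2, 207.5, 55.0, 34.2]
bolt_tab 0.86 [238.7, 190.0, 62.0, 18.8]
tool_case 0.65 [199.5, 182.3, 111.8, 84.5]
{'clock': 0.4, 'q': array([ 1.2498237 ,  0.68924176, -0.19460541,  1.56544651,  0.15724881,
        0.9024844 , -0.2151254 ]), 'qd': array([-0.00060862, -0.00176389, -0.00038828, -0.00312862,  0.00013533,
       -0.00034556, -0.00039606]), 'joint_torque': array([ 2.04656621e-04, -5.26965022e+01, -1.26528494e+00, -1.53499639e+01,
       -5.20576921e-02,  1.60878637e-03,  7.80436972e-05]), 'tool_pos': array([ 0.21712312, -0.58600285,  0.25261513]), 'eef_rot': array([ 9.84309362e-01,  1.76451321e-01,  4.37532912e-06, -1.04241186e-04]), 'contact_force': array([-0.47327077, -0.90321078, -0.0667234 ]), 'moment': array([-0.00843053,  0.05162212,  0.03539623]), 'opening': 1.0004193260315604} 0.014
```

```bash
python3 - <<'E'
import cv2
for n in ("scene","top"):
    im=cv2.imread(f"pics/{n}0.png")
    if n=="top": c=im[150:300,170:370]; o=(170,150)
    else: c=im[150:300,160:360]
    cv2.imwrite(f"pics/{n}0c.png",cv2.resize(c,None,fx=4,fy=4,interpolation=cv2.INTER_CUBIC))
E
```

```text
(no output)
```

View pics/scene0.png

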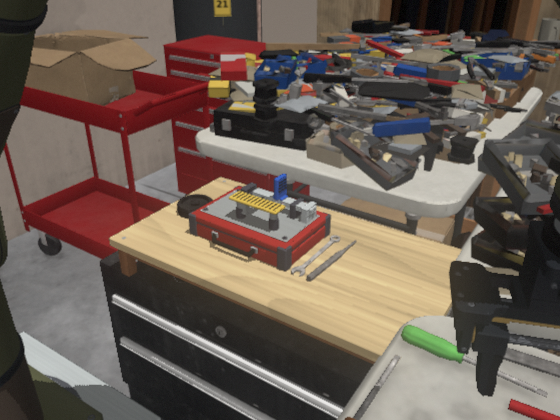

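View pics/top0.png

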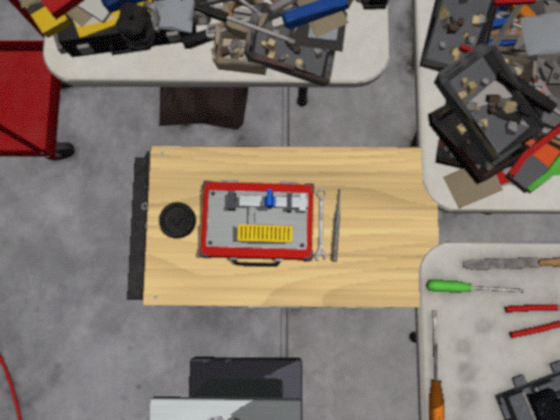

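```bash
sleep 1
```

```text
(no output)
```

View pics/top0c.png

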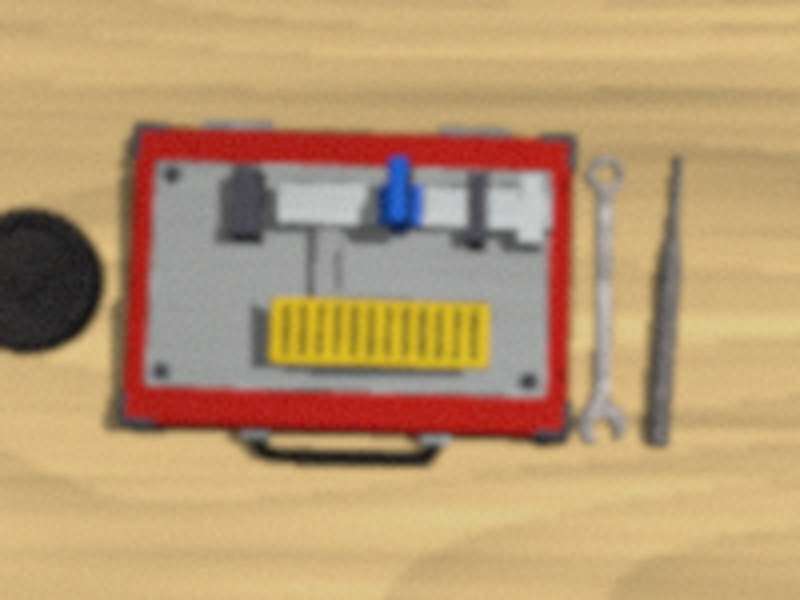

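View pics/scene0c.png

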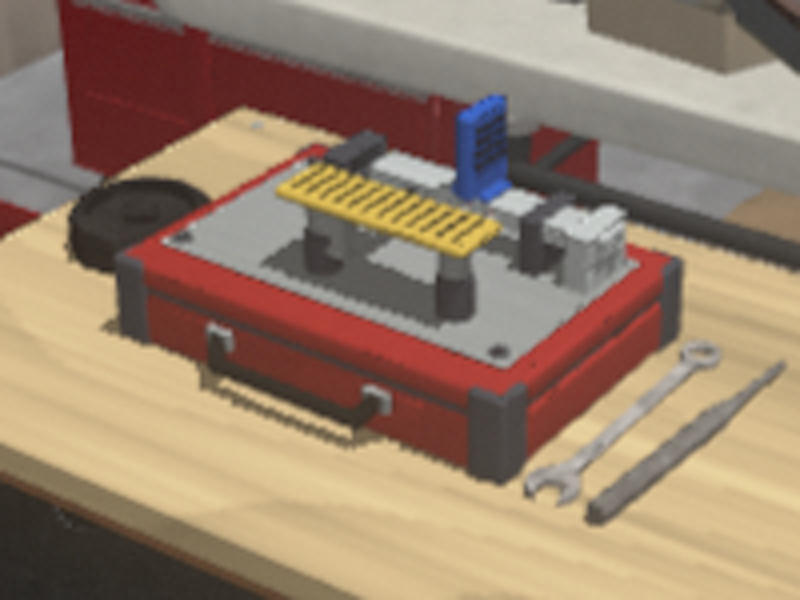

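The top view shows the case with its +y to image left (world +y). The yellow plate is near pixel (265,233) and the blue tab near (270,198). The wrench and punch are at u≈320–337 and the cap at (177,220). Next I'll measure with colour masks.

```bash
cat > h.py <<'E'
import numpy as np, cv2
from plant import r, viewer
def ray(n,u,v):
    P=viewer.camera_params(n);K=P["intrinsics"];T=P["world_to_cam"]
    d=np.linalg.inv(K)@[u,v,1]; d=np.array([d[0],-d[1],-d[2]])
    R=T[:3,:3]; return -R.T@T[:3,3], R.T@d
def atz(n,u,v,z):
    c,d=ray(n,u,v); return c+d*(z-c[2])/d[2]
def proj(n,p):
    P=viewer.camera_params(n);T=P["world_to_cam"];q=T[:3,:3]@p+T[:3,3]
    q=P["intrinsics"]@[q[0],-q[1],-q[2]]; return q[:2]/q[2]
def mask(im,col,box):
    h=cv2.cvtColor(im,cv2.COLOR_BGR2HSV); 
    lo,hi={"y":((22,150,80),(35,255,255)),"b":((105,130,60),(125,255,255)),"r":((0,150,60),(8,255,255))}[col]
    m=cv2.inRange(h,lo,hi); 
    if col=="r": m|=cv2.inRange(h,(172,150,60),(180,255,255))
    o=np.zeros_like(m);x0,y0,x1,y1=box;o[y0:y1,x0:x1]=m[y0:y1,x0:x1];return o
E
python3 - <<'E'
from h import *
for n,box in (("top",(195,170,320,275)),("scene",(180,165,335,270))):
    im=cv2.imread(f"pics/{n}0.png")
    for col,z in (("y",.171),("b",.197),("r",.125)):
        m=mask(im,col,box); m=cv2.morphologyEx(m,cv2.MORPH_CLOSE,np.ones((5,5)))
        p=cv2.findNonZero(m); rr=cv2.minAreaRect(p); bx=cv2.boxPoints(rr)
        W=np.array([atz(n,*q,z) for q in bx])
        print(n,col,cv2.countNonZero(m),"bbox",cv2.boundingRect(p),np.round(rr[0],1),rr[1:],"\n",np.round(W[:,:2],4).tolist(),"c",np.round(atz(n,*rr[0],z),4))
        if n=="top":
          w=np.array([atz(n,*q[0],z)[:2] for q in p]); print(" mean",w.mean(0), "sd pca",np.linalg.eigh(np.cov(w.T)))
E
```

```text
top y 874 bbox (237, 225, 55, 17) [264. 233.] ((16.0, 54.0), 90.0) 
 [[0.4953, -0.035], [0.4959, -0.1365], [0.4657, -0.1366], [0.4651, -0.0356]] c [ 0.4804 -0.0859  0.171 ]
 mean [ 0.4803058  -0.08631278] sd pca EighResult(eigenvalues=array([7.62186428e-05, 8.62316891e-04]), eigenvectors=array([[-0.99979498,  0.0202482 ],
       [ 0.0202482 ,  0.99979498]]))
top b 134 bbox (265, 190, 10, 18) [269.5 198.5] ((17.0, 9.0), 90.0) 
 [[0.5573, -0.0879], [0.5574, -0.1046], [0.5255, -0.1049], [0.5254, -0.0883]] c [ 0.5413 -0.0964  0.197 ]
 mean [ 0.53956298 -0.09631214] sd pca EighResult(eigenvalues=array([2.17183475e-05, 7.13101832e-05]), eigenvectors=array([[ 0.04661515, -0.99891292],
       [-0.99891292, -0.04661515]]))
top r 2310 bbox (201, 182, 112, 78) [256.7 220.3] ((110.68449401855469, 74.9444808959961), 1.569354772567749) 
 [[0.4396, 0.0399], [0.5894, 0.0406], [0.5842, -0.1805], [0.4351, -0.176]] c [ 0.5112 -0.0692  0.125 ]Traceback (most recent call last):
  File "<stdin>", line 10, in <module>
  File "h.py", line 8, in atz
    c,d=ray(n,u,v); return c+d*(z-c[2])/d[2]
        ~~~^^^^^^^
  File "h.py", line 4, in ray
    P=viewer.camera_params(n);K=P["intrinsics"];T=P["world_to_cam"]
ValueError: time passes only in moves, steps and waits
```

```bash
python3 - <<'E'
s=open('h.py').read()
s=s.replace('def ray','''_C={}
def cp(n):
    if n not in _C: _C[n]=viewer.camera_params(n)
    return _C[n]
def ray''',1).replace('P=viewer.camera_params(n)','P=cp(n)')
open('h.py','w').write(s)
E
python3 - <<'E'
from h import *
from scipy.optimize import least_squares
# mean-pixel triangulation: plate top centroid & render-fit via both masks
def mk(n,col,box):
    im=cv2.imread(f"pics/{n}0.png"); return cv2.morphologyEx(mask(im,col,box),cv2.MORPH_CLOSE,np.ones((5,5)))
B={"top":(195,170,320,275),"scene":(180,165,335,270)}
def quad(x,y,a,z,dx,dy):
    c,s=np.cos(a),np.sin(a)
    return [np.array([x+c*u-s*v,y+s*u+c*v,z]) for u,v in((-dx,-dy),(dx,-dy),(dx,dy),(-dx,dy))]
for n in B:
    m=mk(n,"y",B[n]); M=cv2.moments(m,True); cen=np.array([M["m10"],M["m01"]])/M["m00"]
    print(n,"y cen",cen,atz(n,*cen,.171), "bbox",cv2.boundingRect(cv2.findNonZero(m)))
    m=mk(n,"b",B[n]); p=cv2.findNonZero(m); print(" blue bbox",cv2.boundingRect(p))
a=-.0202
for ct in ((.4803,-.0863),):
  for n in B:
    q=np.array([proj(n,p) for p in quad(*ct,a,.171,.016,.052)]); print(n,"plate",q.round(1).tolist())
    t=np.array(ct)+[.064*np.cos(a)+.007*np.sin(a),.064*np.sin(a)-.007*np.cos(a)]
    q=np.array([proj(n,p) for p in quad(*t,a,.197,.016,.005)]); print(n,"tabtop",q.round(1).tolist())
E
```

```text
top y cen [264.20366133 233.07665904] [ 0.48029304 -0.08632713  0.171     ] bbox (237, 225, 55, 17)
 blue bbox (265, 190, 10, 18)
scene y cen [256.47461369 202.04856512] [ 0.47984448 -0.08844438  0.171     ] bbox (230, 192, 54, 22)
 blue bbox (274, 174, 14, 26)
top plate [[291.7, 242.3], [292.1, 225.3], [236.9, 223.9], [236.2, 240.8]]
top tabtop [[271.0, 205.6], [271.5, 188.6], [266.1, 188.4], [265.5, 205.5]]
scene plate [[274.5, 213.3], [285.1, 206.0], [238.2, 190.8], [227.1, 197.4]]
scene tabtop [[276.7, 180.4], [286.6, 174.3], [282.2, 173.1], [272.2, 179.1]]
```

```bash
python3 -m inch '[[0.2,[0,0,-3],0],[0.47,[2,-1.5,-5],-4],[0.47,[5,-4,-5],-9],[0.47,[8.5,-6.5,-5],-14],[0.47,[12,-9,-5],-20],[0.47,[15.5,-12,-5],-26],[0.47,[19,-14.5,-5],-32],[0.47,[22.5,-17,-5],-38],[0.47,[26,-20,-5],-44],[0.47,[29.5,-22.5,-5],-50],[0.47,[33,-25.5,-5],-56],[0.47,[36.5,-28,-5],-62],[0.47,[40,-31,-5],-67],[0.47,[42.5,-32.7,-5],-68.5],[0.47,[43.9,-33.8,-5],-68.5],[0.47,[43.9,-33.8,-5],-68.5],[0.47,[43.9,-33.8,-5],-68.5],[0.47,[43.9,-33.8,-5],-68.5]]'
python3 - <<'E'
from h import *
for n in ("scene","top"):
    im=viewer.snapshot(n); cv2.imwrite(f"pics/{n}1.png",im[:,:,::-1])
    c=im[100:300,150:400,::-1]; cv2.imwrite(f"pics/{n}1c.png",cv2.resize(c,None,fx=3,fy=3,interpolation=cv2.INTER_CUBIC))
s=r.get_state();print({k:s[k] for k in("clock","q","tool_pos","eef_rot","contact_force","opening")})
from scipy.spatial.transform import Rotation as R
print(R.from_quat(s["eef_rot"]).as_matrix().round(4))
E
```

```text
clock: 2.2
tool_pos: [0.5105, -0.1184, 0.3026]
eef_rot: [0.715, 0.699, -0.001, 0.0]
contact_force: [-1.2, 0.5, -0.4]
opening: 0.527
{'clock': 2.3, 'q': array([ 0.48406744,  0.53160859, -0.54829828,  1.79189868,  0.34139092,
        0.91408074, -0.23734521]), 'tool_pos': array([ 0.51066771, -0.11827338,  0.30266803]), 'eef_rot': array([ 7.15206775e-01,  6.98912693e-01, -5.41851100e-04,  1.48943828e-04]), 'contact_force': array([-0.23534605, -0.45417192,  1.02184081]), 'opening': 0.5291785937139504}
[[ 2.300e-02  9.997e-01 -6.000e-04]
 [ 9.997e-01 -2.300e-02 -1.000e-03]
 [-1.000e-03 -5.000e-04 -1.000e+00]]
```

View pics/scene1c.png

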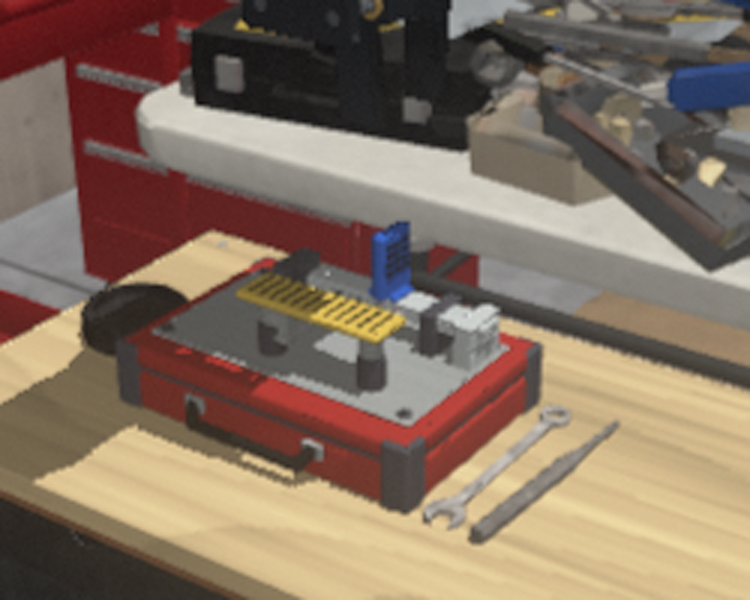

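View pics/top1c.png

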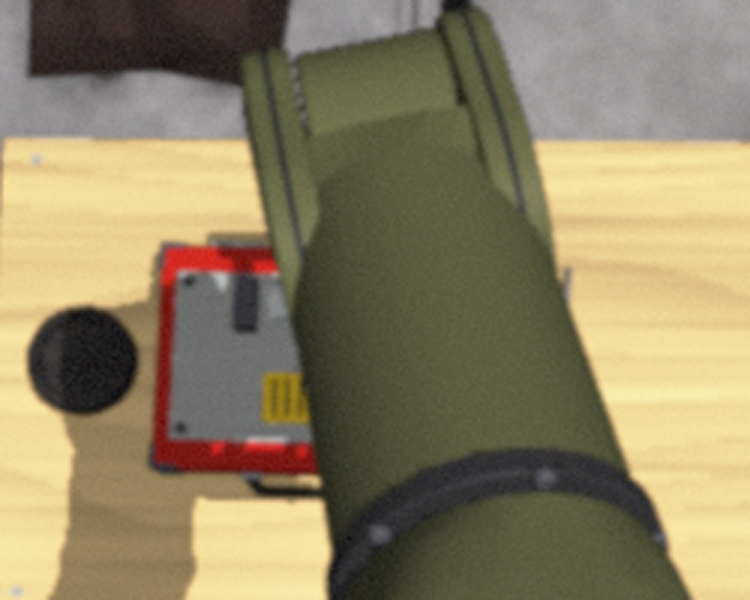

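The top view is blocked by the arm. In the scene view both fingers hang open above the case, around crop (330–450, 0–150). Next I'll go down to just above the plate and check.

```bash
python3 -m inch '[[0.47,[0,0.05,2],0],[0.47,[0,0.05,5],0],[0.47,[0,0.05,8],0],[0.47,[0,0.05,10],0],[0.47,[0,0.05,10.8],0],[0.47,[0,0.05,10.8],0],[0.47,[0,0.05,10.8],0]]'
python3 - <<'E'
from h import *
for n in ("scene",):
    im=viewer.snapshot(n); cv2.imwrite(f"pics/{n}2.png",im[:,:,::-1])
    c=im[130:260,190:350,::-1]; cv2.imwrite(f"pics/{n}2c.png",cv2.resize(c,None,fx=4.5,fy=4.5,interpolation=cv2.INTER_CUBIC))
s=r.get_state();print({k:s[k] for k in("clock","tool_pos","contact_force","opening")})
E
```

```text
clock: 3.0
tool_pos: [0.5124, -0.117, 0.1956]
eef_rot: [0.715, 0.7, 0.0, 0.001]
contact_force: [0.1, -0.4, -1.0]
opening: 0.526
{'clock': 3.05, 'tool_pos': array([ 0.51264301, -0.11688117,  0.19581604]), 'contact_force': array([ 0.48484654,  0.29690701, -0.42129395]), 'opening': 0.5301799051164633}
```

View pics/scene2c.png

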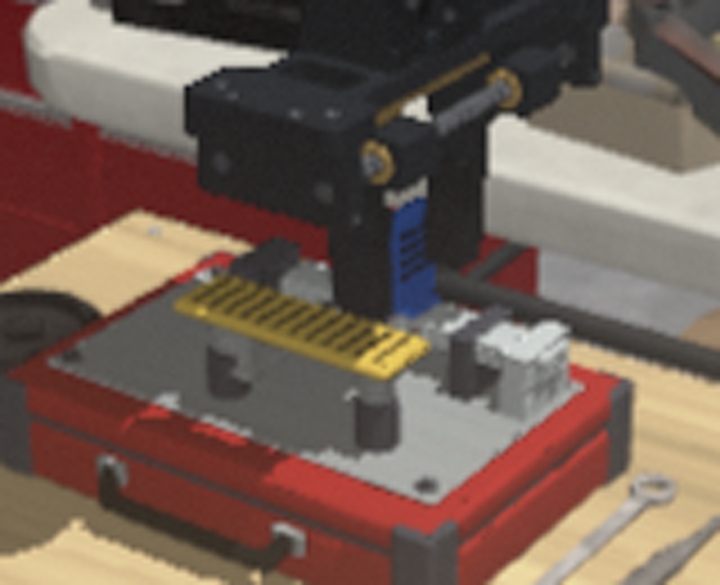

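```bash
python3 - <<'E'
from h import *
s=r.get_state(); p=s["tool_pos"]; tz=p[2]-.014
g=.528*.088/2
for sg in (-1,1):
  for xx in (g,g+.0175):
    for yy in (-.009,.009):
      w=np.array([p[0]+sg*xx+.02*yy, p[1]+yy, tz]); q=proj("scene",w); print(sg,xx,yy,w.round(4),(q-[190,130])*4.5)
for u in (-.016,.016):
  q=proj("scene",np.array([.48+u,-.087-.052,.171])); print("plate -y corner",(q-[190,130])*4.5)
E
```

```text
-1 0.023232 -0.009 [ 0.4892 -0.1259  0.1818] [391.86650833 314.91135497]
-1 0.023232 0.009 [ 0.4896 -0.1079  0.1818] [353.86248091 302.74704684]
-1 0.040732000000000004 -0.009 [ 0.4717 -0.1259  0.1818] [366.31341498 332.61667595]
-1 0.040732000000000004 0.009 [ 0.4721 -0.1079  0.1818] [328.00887052 320.09976481]
1 0.023232 -0.009 [ 0.5357 -0.1259  0.1818] [456.24959481 270.30136605]
1 0.023232 0.009 [ 0.5361 -0.1079  0.1818] [419.03569392 259.00335426]
1 0.040732000000000004 -0.009 [ 0.5532 -0.1259  0.1818] [479.27803542 254.34533572]
1 0.040732000000000004 0.009 [ 0.5536 -0.1079  0.1818] [442.35820752 243.34948639]
plate -y corner [383.74962549 375.00782055]
plate -y corner [429.81211533 341.65378994]
```

Scene picture: the near fingertip (crop 330–392, ~315) hovers over the plate and the far one stands behind the tab, both where I predicted. Next I'll press down.

```bash
python3 -m inch '[[0.47,[0,0,0.5],0],[0.47,[0,0,1.0],0],[0.47,[0,0,1.4],0],[0.47,[0,0,1.8],0],[0.47,[0,0,1.9],0],[0.47,[0,0,1.9],0],[0.47,[0,0,1.9],0],[0.47,[0,0,1.9],0]]'
python3 - <<'E'
from h import *
for n in ("scene",):
    im=viewer.snapshot(n); cv2.imwrite(f"pics/{n}3.png",im[:,:,::-1])
    c=im[130:260,190:350,::-1]; cv2.imwrite(f"pics/{n}3c.png",cv2.resize(c,None,fx=4.5,fy=4.5,interpolation=cv2.INTER_CUBIC))
s=r.get_state();print({k:s[k] for k in("clock","tool_pos","contact_force","opening")})
E
```

```text
clock: 3.85
tool_pos: [0.5124, -0.1168, 0.1761]
eef_rot: [0.714, 0.7, 0.0, 0.001]
contact_force: [1.3, -0.7, 5.5]
opening: 0.529
{'clock': 3.9, 'tool_pos': array([ 0.512367  , -0.11679599,  0.1761056 ]), 'contact_force': array([ 0.45555981, -1.26269965,  4.11098898]), 'opening': 0.5310947627258492}
```

View pics/scene3c.png

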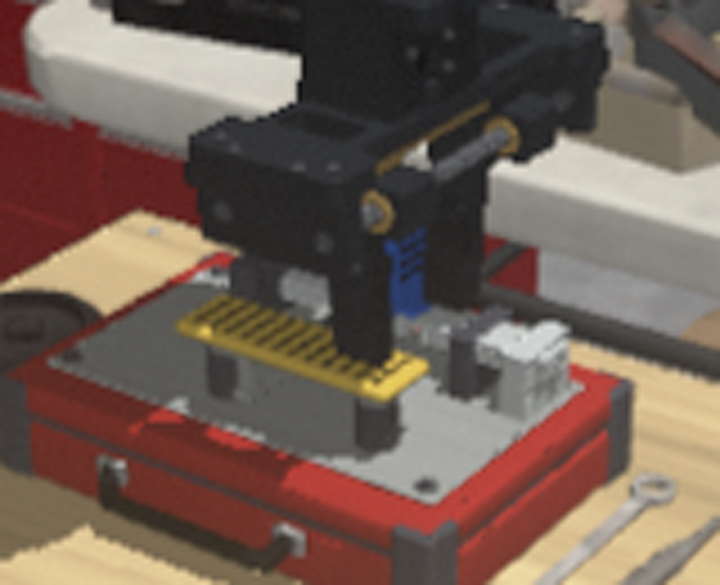

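The plate is down about 9 mm: it dropped ~20 crop px, and the upward force is ~5 N, which matches the spring. Now I'll slide along the case's +y.

```bash
python3 -m inch '[[0.47,[0.4,0,0.03],0],[0.47,[0.8,0,0.05],0],[0.47,[1.2,0,0.05],0],[0.47,[1.6,0,0.05],0],[0.47,[2.0,0,0.05],0],[0.47,[2.4,0,0.05],0],[0.47,[2.4,0,0.05],0]]'
python3 - <<'E'
from h import *
for n in ("scene",):
    im=viewer.snapshot(n); cv2.imwrite(f"pics/{n}4.png",im[:,:,::-1])
    c=im[130:260,190:350,::-1]; cv2.imwrite(f"pics/{n}4c.png",cv2.resize(c,None,fx=4.5,fy=4.5,interpolation=cv2.INTER_CUBIC))
s=r.get_state();print({k:s[k] for k in("clock","tool_pos","contact_force","opening")})
E
```

```text
clock: 4.6
tool_pos: [0.5123, -0.0943, 0.1755]
eef_rot: [0.715, 0.699, -0.001, 0.001]
contact_force: [0.3, -4.4, 5.9]
opening: 0.532
{'clock': 4.65, 'tool_pos': array([ 0.51229178, -0.09433694,  0.17546721]), 'contact_force': array([-0.04022433, -3.934998  ,  5.22702672]), 'opening': 0.5288681810498018}
```

View pics/scene4c.png

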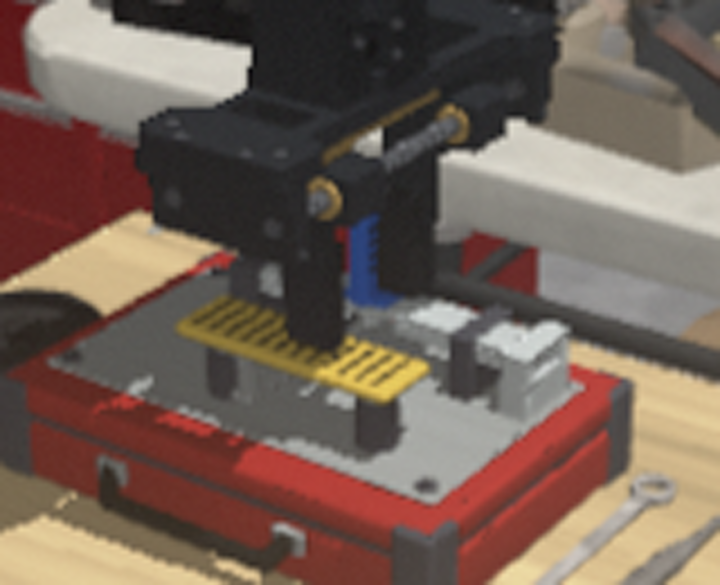

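The tab moved with the finger (crop 410→370), the plate is still down and the push is ~4 N. I'll keep going.

```bash
python3 -m inch '[[0.47,[0.4,0,0],0],[0.47,[0.8,0,0],0],[0.47,[1.2,0,0],0],[0.47,[1.6,0,0],0],[0.47,[2.0,0,0],0],[0.47,[2.4,0,0],0],[0.47,[2.7,0,0],0],[0.47,[2.7,0,0],0]]'; python3 -m inch '[[0.47,[0.1,0,0],0],[0.47,[0.2,0,0],0],[0.47,[0.2,0,0],0]]'
```

```text
clock: 5.45
tool_pos: [0.5129, -0.0671, 0.1754]
eef_rot: [0.715, 0.7, -0.001, 0.001]
contact_force: [1.2, -4.3, 6.0]
opening: 0.525
clock: 5.75
tool_pos: [0.5129, -0.0657, 0.1754]
eef_rot: [0.715, 0.699, -0.001, 0.001]
contact_force: [1.2, -5.1, 6.2]
opening: 0.531
```

```bash
python3 -m inch '[[0.47,[0.2,0,0],0],[0.47,[0.3,0,0],0],[0.47,[0.3,0,0],0]]'; python3 -m inch '[[0.47,[0.2,0,0],0],[0.47,[0.3,0,0],0],[0.47,[0.3,0,0],0]]'
python3 - <<'E'
from h import *
for n in ("scene",):
    im=viewer.snapshot(n); cv2.imwrite(f"pics/{n}5.png",im[:,:,::-1])
    c=im[130:260,190:350,::-1]; cv2.imwrite(f"pics/{n}5c.png",cv2.resize(c,None,fx=4.5,fy=4.5,interpolation=cv2.INTER_CUBIC))
s=r.get_state();print({k:s[k] for k in("clock","tool_pos","contact_force","opening")})
E
```

```text
clock: 6.05
tool_pos: [0.5129, -0.0639, 0.1755]
eef_rot: [0.715, 0.699, -0.002, 0.001]
contact_force: [0.8, -8.5, 5.9]
opening: 0.532
clock: 6.35
tool_pos: [0.5128, -0.0637, 0.1755]
eef_rot: [0.717, 0.698, -0.003, 0.002]
contact_force: [0.7, -12.7, 5.7]
opening: 0.53
{'clock': 6.4, 'tool_pos': array([ 0.51285671, -0.06367023,  0.17550335]), 'contact_force': array([  1.38426324, -13.67797276,   7.09169025]), 'opening': 0.5287362075166354}
```

View pics/scene5c.png

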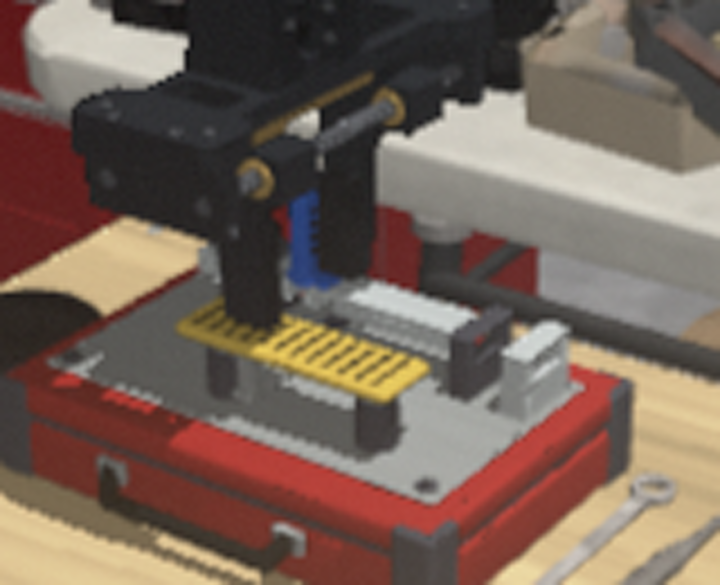

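The finger stalled at y = −0.0637 while the push force rose to ~13 N, and the finger's face has travelled 45 mm, so the bolt is at its stop. The bolt end is visibly out of the keeper. Next I'll ease the push off, then lift straight up with the catch springing back.

```bash
python3 -m inch '[[0.47,[-0.2,0,0],0],[0.47,[-0.35,0,0],0],[0.47,[-0.35,0,-0.4],0],[0.47,[-0.35,0,-1],0],[0.47,[-0.4,0,-2],0],[0.47,[-0.5,0,-4],0],[0.47,[-0.5,0,-7],0],[0.47,[-0.5,0,-11],0],[0.47,[-0.5,0,-14],0],[0.47,[-0.5,0,-14],0]]'; python3 -m inch '[[0.47,[-4,0,-1],0],[0.47,[-8,0,-2],0],[0.47,[-12,0,-2],0],[0.47,[-16,0,-2],0],[0.47,[-20,0,-2],0],[0.47,[-24,0,-2],0],[0.47,[-27,0,-2],0],[0.47,[-27,0,-2],0],[0.47,[-27,0,-2],0]]'
python3 - <<'E'
from h import *
for n in ("scene","top"):
    im=viewer.snapshot(n); cv2.imwrite(f"pics/{n}6.png",im[:,:,::-1])
    c=im[140:270,180:340,::-1]; cv2.imwrite(f"pics/{n}6c.png",cv2.resize(c,None,fx=4.5,fy=4.5,interpolation=cv2.INTER_CUBIC))
s=r.get_state();print({k:s[k] for k in("clock","tool_pos","contact_force","opening")})
a=-.0202
for n,box in (("top",(195,170,320,275)),("scene",(180,165,335,270))):
    im=cv2.imread(f"pics/{n}6.png")
    for col in "yb":
        m=mask(im,col,box);m=cv2.morphologyEx(m,cv2.MORPH_CLOSE,np.ones((5,5)))
        p=cv2.findNonZero(m); print(n,col,cv2.boundingRect(p) if p is not None else None)
    im0=cv2.imread(f"pics/{n}0.png")
    t=np.array([.5435,-.095,.197]); print(" exp tab shift px",proj(n,t+[.0009,.045,0])-proj(n,t))
E
```

```text
clock: 7.4
tool_pos: [0.5149, -0.0612, 0.3189]
eef_rot: [0.714, 0.7, 0.003, 0.002]
contact_force: [1.0, 0.4, -0.9]
opening: 0.529
clock: 8.3
tool_pos: [0.5069, -0.3318, 0.3337]
eef_rot: [0.714, 0.7, 0.0, -0.002]
contact_force: [0.1, -0.0, 0.4]
opening: 0.527
{'clock': 8.4, 'tool_pos': array([ 0.50774518, -0.33026756,  0.33465673]), 'contact_force': array([-0.12059229,  0.00852835,  0.17939005]), 'opening': 0.5315237560578417}
top y (237, 225, 55, 17)
top b (242, 189, 10, 18)
 exp tab shift px [-24.3649429   -0.60101316]
scene y (230, 192, 41, 16)
scene b (254, 168, 14, 26)
 exp tab shift px [-19.83359143  -5.80234619]
```

View pics/scene6c.png

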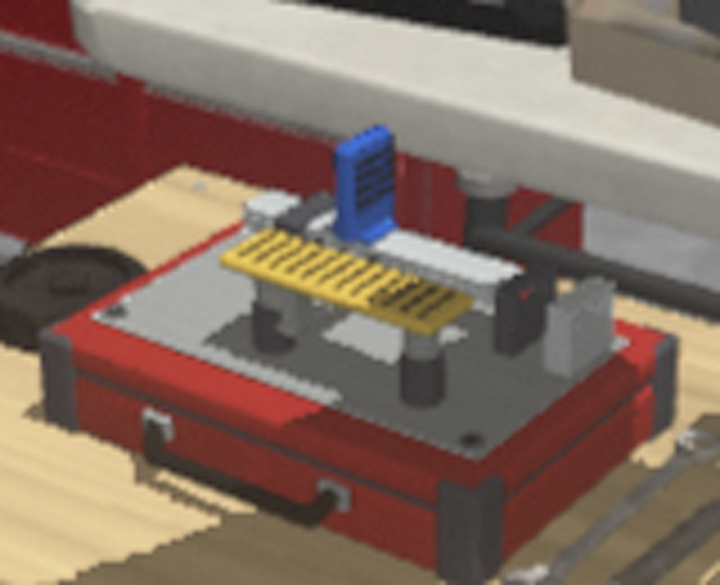

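View pics/top6.png

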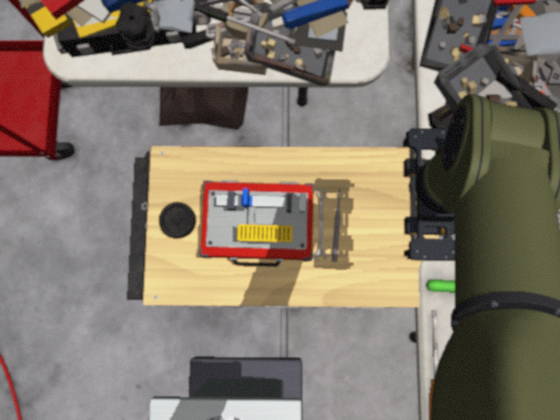

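```bash
python3 - <<'E'
from h import *
for n,box in (("top",(195,170,320,275)),("scene",(180,165,335,270))):
    c=[]
    for k in "06":
        M=cv2.moments(mask(cv2.imread(f"pics/{n}{k}.png"),"b",box),True); c.append(np.array([M["m10"],M["m01"]])/M["m00"])
    w=[atz(n,*q,.187) for q in c]; print(n,c,"shift mm",(w[1]-w[0])*1e3)
a=cv2.imread("pics/scene0.png").astype(int);b=cv2.imread("pics/scene6.png").astype(int)
E
```

```text
top [array([269.43283582, 199.45522388]), array([246.12592593, 198.51851852])] shift mm [ 1.55290369 43.48600196  0.        ]
scene [array([279.50531915, 187.71808511]), array([259.93814433, 181.57731959])] shift mm [ 1.47034998 44.00769944  0.        ]
```

```bash
python3 -c "
from plant import r
print(r.finish_job())"
```

```text
the job is handed in; nothing more can be done
None
```

The red case is unlocked and the job is handed in, at about 8.5 s on the robot's clock. One fingertip pressed the catch plate about 9 mm down at 5–6 N. With the plate still down, the other fingertip pushed the blue tab until it stalled at its stop, with the push rising from about 4 N to 13 N. I then eased off, lifted straight up and moved about 0.27 m away in −y.

**Bolt:** In the last pictures the bolt is out of its keeper. The tab shift measures 43.5 mm in the top view and 44.0 mm in the scene view. That is slightly under the nominal 45 mm but within about one pixel. The finger's own travel gave about 45 mm.

**Catch:** The plate's outline in the top view and its upper edge in the scene view are back where they were at the start. Part of it was in shadow in the scene view, so its outline there came out smaller.

**Surroundings:** The contact force on the tool is about 0 N. The cap, wrench and punch look unmoved in the top view, though I only compared them by eye.

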